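# Retune a surplus cavity tuner and lock it again

### The job

On the metal tuner box, slacken the big hexagonal lock ring anticlockwise by at least an eighth of a turn, to its stop if you like. Then turn the black bar adjuster above it anticlockwise until its pointed nose points along the dark slot in the dial plate, in two holds: about half the way, let go, take the bar afresh and finish. Last, with the adjuster left there, retighten the lock ring clockwise fully to its stop, leaving the other things on the stall where they are.

Things in the scene. Friction and masses are not known exactly. Their poses are not given: they have to be found in the camera images.
- tuner: grey metal box 180 (x) x 140 (y) x 50 mm high, fixed to the table, standing flat; origin at the centre of its underside, z up. On its top, all on one vertical axis through its centre, from below: dial plate (disc 120 mm across, top 54 mm above the table), boss, hexagonal lock ring, bar adjuster. Two brass connectors stick out 22 mm from its +x side.
- lock_ring (a joint): turn of the lock ring in rad, growing clockwise seen from above (tightening): 1.2 = fully tight stop, 0 = fully slack stop. Starts tight, 1.12 to 1.2. Above 0.75 it increasingly clamps the adjuster (over 1 N m when tight): do not try to turn the adjuster unless this is below 0.7. Takes about 0.3 N m to turn slack, up to about 0.5 N m tight; stays where it is left.
- ring_grip (a point): point on the axis where the lock ring is best gripped, 77 mm above the table: steel hexagon, 54 mm across flats, from 64 to 82 mm above the table. Grip it across two opposite flats from above, with the fingers passing either side of the adjuster (which stays within 21 mm of the axis). This point's x axis is normal to one pair of flats and it turns with the ring; the other pairs are at 60 and 120 degrees. Below the ring there is free space down to the dial plate (54 mm).
- adjuster (a joint): turn of the adjuster in rad, growing anticlockwise seen from above, stops at 0 and 4.2. Starts between 0.2 and 0.8; the slot is always between 2.5 and 3.3, so turn it anticlockwise by 1.7 to 3.1. About 0.05 N m when the ring is slack; stays where it is left.
- adj_grip (a point): point on the axis where the adjuster's bar is best gripped, 110 mm above the table. Black plastic bar 31 mm long, 14 mm thick, from 88 to 121 mm above the table, lying along this point's x axis, which points to the nose; grip it across its thickness (along this point's y). A white line on the bar's top marks the nose end. Under it a steel flange, 84 to 88 mm high, 34 mm across.
- nose (a point): tip of the adjuster's pointed steel nose, 20 mm from the axis, 86 mm above the table
- slot (a point): middle of the dark slot (24 x 8 mm, radial) in the dial plate, 46 mm from the axis, 54 mm above the table; its x axis points radially outward. The dial plate is fixed. The nose is lined up when it lies on the straight line from the axis to this point, on the slot's side.
- gauge_a: round dark cockpit gauge standing face up, 80 mm across, 85 mm tall; bystander, origin at the centre of its underside
- gauge_b: smaller round gauge standing face up, 60 mm across, 70 mm tall; bystander, origin at the centre of its underside
- spare_nut: loose hexagonal steel nut, 40 mm across flats, 12 mm thick, lying flat on the table near the tuner; bystander, origin at the centre of its underside
- adapter: brass stepped coaxial adapter standing on end, 26 mm across, 36 mm tall, near the tuner; bystander, origin at the centre of its underside
- dust_cap: small black plastic cap, 32 mm across, 20 mm tall, near the tuner's robot side; bystander, origin at the centre of its underside
- screwdriver: black-handled screwdriver, 180 mm long, lying on the table; bystander, origin at the centre of its underside
- module: dark perforated box 120 x 70 x 45 mm; bystander, origin at the centre of its underside
Mind the look-alikes: they are no part of the job. What is shaped like the tuner but green or orange is not meant.

How it is judged:
By the outcome, as a careful person would: the job done as asked, in the order asked, and still so for the second after the job is handed in, with the robot touching nothing.
It also fails if it takes over 70 s, if anything falls off the work surface, if the arm or the gripper's body presses on something with over 40 N, if the wrist force passes 120 N, or if a joint passes its speed limit or range.

### The arm

A 6-joint arm with a two-finger parallel gripper is mounted at the origin on the work surface. World frame = base frame: x ahead of the robot, y to its left, z up, the work surface at z = 0. Lengths are in m, angles in rad, forces in N, time in s.
With the tool pointing down it reaches from about 0.4 to 0.825 m from the base axis. Payload 7 kg.
Tool frame: the origin (TCP) lies on the centre line of the jaws, within the pads' length; the fingertips stand 8 mm ahead of it and the grasp point (between the pads) lies 11 mm behind it (env.finger_overhang is the distance from the TCP to the fingertips, in m); z points along the fingers, y is the direction in which the jaws open and shut (so a half turn about z gives the same grasp; the last joint's range is limited). The gripper opens to 85 mm and grips with 20 to 120 N. Pads are 22 mm wide; open, the fingers measure 114 mm over their backs; the gripper's body (76 mm by 85 mm) begins 54 mm behind the grasp point. The pads swing forward as they close: fully open they stand 13 mm farther back than shut.
Start: joints at [1.39, 0.359, 0.012, 0, -1.224, -0.288], TCP at [0.305, 0.602, 0.239] pointing down, gripper open.
Joint ranges: [-3.07, 3.07], [-1.43, 2.12], [-1.02, 1.25], [-3.03, 1.67], [-3.05, -0], [-3.03, 3.03]. Speed limits (rad/s): [2.39, 2.39, 3.01, 3.14, 3.14, 3.14].

### API

Orientations are given as a unit quaternion [w, x, y, z].
In Python, from station import telemetry, optics, finish_job, env gives the robot as it stands.
- The arm moves only by the tool apply_moves, never from a script. Its argument "moves" is a list of rows, each a list of 2 entries, a list of its own where there are three numbers: the shift along the tool's x, y, z in mm, then the turn about the tool's z in degrees. A call has 1 to 10 rows; each row shifts and turns the commanded pose from where the row before left it, along the tool's axes as they then stand; what a row does not reach is not made up. A row lasts 1/8 s, in which the tool goes at most 62.5 mm and 10.7 degrees, less where a joint would pass 70% of its speed; a pose out of reach is approached as far as the arm can. A call with a gripper value outside its range is refused whole. "gripper" is the opening, from 0 (shut) to 1 (fully open), set as the call begins (left out, the last holds). The fingers move at their own pace and stop on an object; the grip force is fixed at half the most. Time passes only in rows, so rows that do not move let the fingers close. It gives the time, the measured TCP pose, the force and the opening at its end, in the units of the state.
- telemetry.state(): the state, without advancing time (a new reading comes with each control period).
- optics.capture(name): name is "side" or "top" or "wrist"; returns a dict with "frame" (480x640x3 uint8, red, green, blue), "range_z" (480x640 float32, m along the optical axis (not along the pixel's ray), 0 where there is no reading), "mtx" (3x3 intrinsics, pixels), "R" (3x3) and "t" (3): a world point X has camera coordinates R X + t; the wrist camera has in their place "tool_from_camera" (4x4, takes a point from camera to tool coordinates, whose origin is the TCP and whose axes are the flange's). Camera axes: x right, y down, z forward; pixel columns grow to the right and rows downward; lengths in m; the calibration is good to about 2 mm. A picture is of the moment at which its call begins: read the wrist's pose just before it.
- finish_job(): hands the job in, once; it reports no verdict.
The state is a dict: "time_s": time; "qpos": joint angles; "joint_velocities": joint speeds; "effort": joint torques, N m; "tcp_pos": TCP position; "tcp_rot": TCP orientation; "wrist_force": force on the tool from outside, world axes, zero at the start; "moment": the same for the moment, N m; "gripper_width": opening from 0.0 (shut) to 1.0 (fully open).
Only numpy, scipy, OpenCV 4.12 (cv2) and the standard library are available. Lean on these libraries where they do the work, as an engineer would, in place of code of your own. Each camera call takes 0.05 s, during which the arm holds its last target.

## Working session

There is one attempt and no reset: what is moved stays moved. The work goes in short steps, Python scripts to look and compute and a tool call to move; the robot and the scene stay as the last step left them, time stands still between calls to the robot, and variables do not carry over. Pictures are saved under pics/ and viewed, and the job is handed in when it is done.

Besides the shell and the picture viewer there is one more tool, called after "Emit:" as name(argument=value, ...) on one line, values as JSON. apply_moves: Moves the arm, as the interface text tells. Its arguments: {"type":"object","properties":{"moves":{"type":"array","items":{"type":"array"}},"gripper":{"type":"number"}},"required":["moves"]}

```bash
ls; mkdir -p pics; python3 - <<'E'
from station import telemetry, optics, env
import cv2,numpy as np
print(telemetry.state())
for n in ("top","side"):
    c=optics.capture(n); cv2.imwrite(f"pics/{n}0.png",c["frame"][:,:,::-1]); np.savez(f"pics/{n}0.npz",**c)
    print(n,c["mtx"],c["R"],c["t"])
E
```

```text
pics
{'time_s': 0.0, 'qpos': array([ 1.39008872e+00,  3.59405389e-01,  1.10697321e-02, -3.46416849e-04,
       -1.22409068e+00, -2.88116447e-01]), 'joint_velocities': array([ 0.00165662, -0.00044926, -0.00090926,  0.00389315,  0.00163054,
       -0.00032377]), 'effort': array([ 4.23013944e-04, -5.83322346e+01,  2.93425477e+01,  6.93643659e+00,
       -5.86363021e-03, -1.33844603e-05]), 'tcp_pos': array([0.30479422, 0.60175151, 0.2383571 ]), 'tcp_rot': array([ 8.22571937e-04,  9.72637040e-01, -2.32328428e-01, -1.18870886e-04]), 'wrist_force': array([-0.37698923,  0.51723695,  0.21184548]), 'moment': array([-0.0075776 , -0.01508263, -0.00697968]), 'gripper_width': 1.0012996777383738}
top [[540.22828777   0.         312.7478857 ]
 [  0.         540.22828777 245.85851038]
 [  0.           0.           1.        ]] [[-0.00513843 -0.99997494  0.00487062]
 [-0.98276207  0.00414973 -0.18482831]
 [ 0.18480346 -0.00573639 -0.98275876]] [0.0060873  0.43498824 1.26461719]
side [[489.65974898   0.         321.85948393]
 [  0.         489.65974898 242.06929771]
 [  0.           0.           1.        ]] [[ 0.99569394 -0.09133641 -0.01585051]
 [-0.06888585 -0.61457634 -0.78584392]
 [ 0.06203481  0.7835519  -0.61822172]] [-0.43597391  0.10207842  1.2319021 ]
```

View pics/top0.png

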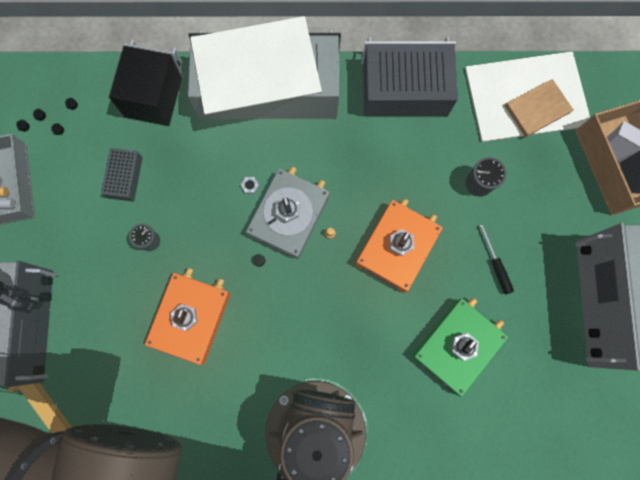

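View pics/side0.png

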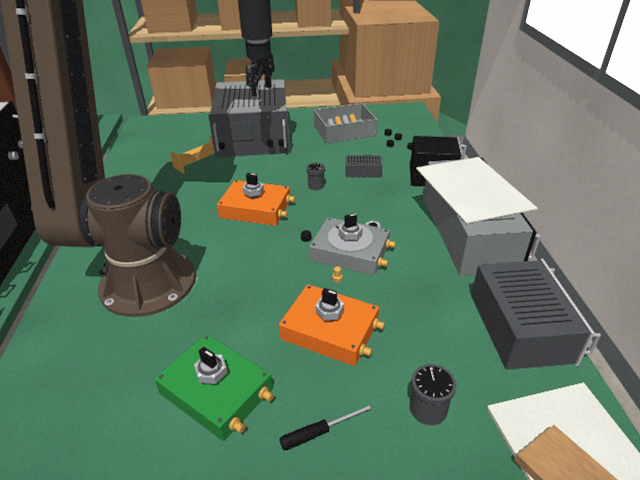

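The one grey box with a dial plate is the tuner, at top (287,211) and side (350,245). The look-alikes are orange at top (183,317) and (401,242), and green at (465,347). I'll confirm it in an enlarged crop and measure its pose.

```bash
cat > h.py <<'E'
import numpy as np
def px(c,X):
    X=np.atleast_2d(X); q=(c["R"]@X.T).T+c["t"]; p=(c["mtx"]@q.T).T; return p[:,:2]/p[:,2:]
def onplane(c,uv,z):
    uv=np.atleast_2d(uv); r=np.c_[uv,np.ones(len(uv))]@np.linalg.inv(c["mtx"]).T@c["R"]
    o=-c["R"].T@c["t"]; return o+r*((z-o[2])/r[:,2])[:,None]
E
python3 - <<'E'
import cv2,numpy as np
a=cv2.imread("pics/top0.png")[160:265,235:345]; a=cv2.resize(a,None,fx=5.5,fy=5.5,interpolation=cv2.INTER_CUBIC)
b=cv2.imread("pics/side0.png")[205:280,300:400]; b=cv2.resize(b,None,fx=7,fy=7,interpolation=cv2.INTER_CUBIC)
cv2.imwrite("pics/ct.png",a);cv2.imwrite("pics/cs.png",b)
E
```

```text
(no output)
```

View pics/ct.png

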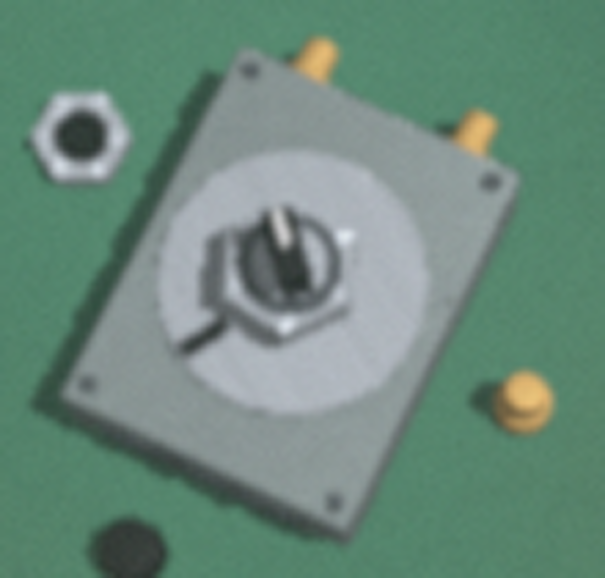

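View pics/cs.png

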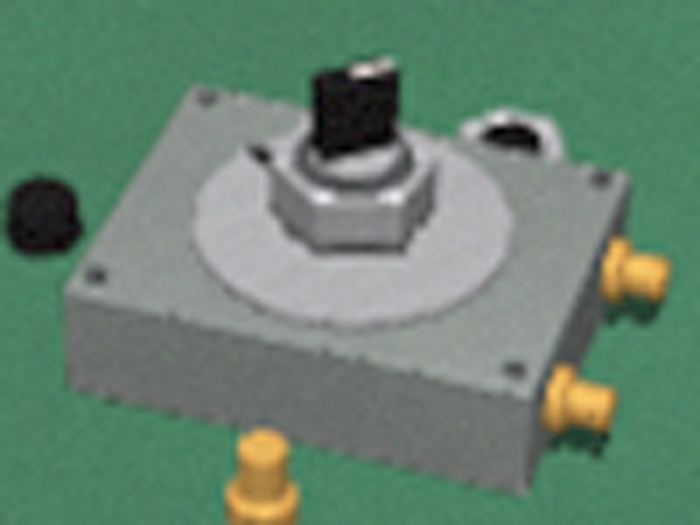

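```bash
python3 - <<'E'
import numpy as np; from h import *
from station import optics
c=np.load("pics/top0.npz")
f=lambda p:(np.array(p)+.5)/5.5-.5+np.array([235,160])
print("dial",onplane(c,f([[294,281]]),.054))
cor=onplane(c,f([[240,50],[520,178],[346,533],[65,393]]),.05); print(cor,cor.mean(0))
print("slot",onplane(c,f([[200,338]]),.054)); print("bar nose/tail top",onplane(c,f([[276,207],[297,290]]),.121))
print("byst",onplane(c,f([[81,136]]),.012),onplane(c,f([[524,390]]),.036),onplane(c,f([[130,545]]),.02))
w=optics.capture("wrist"); print(w["mtx"],w["tool_from_camera"])
E
```

```text
dial [[0.51933819 0.06345439 0.054     ]]
[[ 0.62704663  0.08815264  0.05      ]
 [ 0.56713008 -0.03664312  0.05      ]
 [ 0.40751879  0.04066368  0.05      ]
 [ 0.47021726  0.16373234  0.05      ]] [0.51797819 0.06397638 0.05      ]
slot [[0.4937637  0.10455686 0.054     ]]
bar nose/tail top [[0.53410041 0.06835394 0.121     ]
 [0.4982877  0.05945173 0.121     ]]
byst [[0.5989917  0.16305679 0.012     ]] [[ 0.47378648 -0.037899    0.036     ]] [[0.40756625 0.13725916 0.02      ]]
[[396.3214497    0.         325.5089949 ]
 [  0.         396.3214497  236.97672475]
 [  0.           0.           1.        ]] [[-1.03798994e-03 -9.46993451e-01 -3.21251190e-01  8.08680097e-02]
 [ 9.99999408e-01 -8.78528874e-04 -6.41330657e-04 -7.29718226e-04]
 [ 3.25107485e-04 -3.21251666e-01  9.46993802e-01 -1.34277345e-01]
 [ 0.00000000e+00  0.00000000e+00  0.00000000e+00  1.00000000e+00]]
```

The crop confirms the grey tuner, with its dial plate and a dark slot at crop (205,337). The lock ring is at (285,280), and the bar's white line points up at (278,215). I'll move above it for a wrist view.

Emit:
apply_moves(moves=[[[43, 38, 0], 0], [[43, 38, 0], 0], [[43, 38, 0], 0], [[43, 38, 0], 0], [[43, 38, 0], 0], [[43, 38, 0], 0], [[43, 38, 0], 0], [[43, 38, 0], 0], [[43, 38, 0], 0], [[43, 38, 0], 0]])

```text
time_s: 1.4
tcp_pos: [0.5172, 0.0671, 0.2394]
tcp_rot: [-0.0, 0.973, -0.232, 0.0]
wrist_force: [1.2, 0.7, 0.6]
gripper_width: 0.999
```

```bash
cat >> h.py <<'E'
from scipy.spatial.transform import Rotation as Ro
import cv2
def wrist(name=None):
    from station import telemetry, optics
    s=telemetry.state(); c=dict(optics.capture("wrist"))
    T=np.eye(4); T[:3,:3]=Ro.from_quat(s["tcp_rot"],scalar_first=True).as_matrix(); T[:3,3]=s["tcp_pos"]
    W=np.linalg.inv(T@c["tool_from_camera"]); c["R"]=W[:3,:3]; c["t"]=W[:3,3]
    if name: cv2.imwrite(f"pics/{name}.png",c["frame"][:,:,::-1]); np.savez(f"pics/{name}.npz",**c)
    return s,c
def show(s):
    R=Ro.from_quat(s["tcp_rot"],scalar_first=True).as_matrix()
    print("t",round(s["time_s"],2),"tcp",s["tcp_pos"].round(4),"yaw",np.degrees(np.arctan2(R[1,0],R[0,0])).round(2),"tilt",R[:2,2].round(3),"q1,6",s["qpos"][[0,5]].round(2),"F",s["wrist_force"].round(1),"M",s["moment"].round(2),"w",round(s["gripper_width"],3))
E
python3 - <<'E'
from h import *
s,c=wrist("w1"); show(s)
E
```

```text
t 1.4 tcp [0.5172 0.0671 0.2394] yaw -26.84 tilt [0. 0.] q1,6 [0.51 0.6 ] F [1.2 0.7 0.6] M [ 0.06 -0.15  0.01] w 0.999
```

View pics/w1.png

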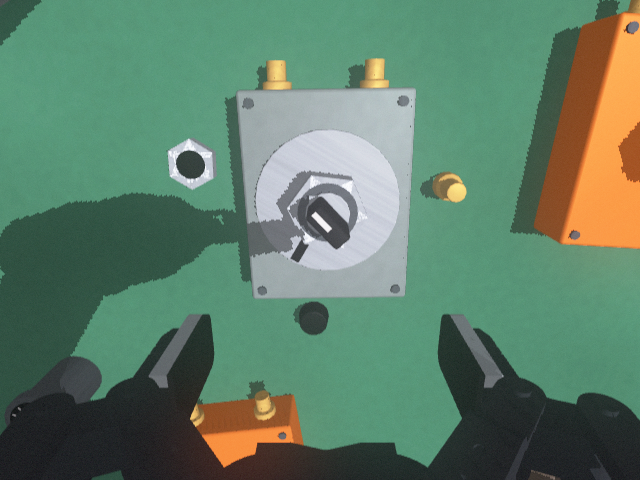

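```bash
python3 - <<'E'
import cv2,numpy as np
a=cv2.imread("pics/w1.png")[120:280,235:415]; a=cv2.resize(a,None,fx=4,fy=4,interpolation=cv2.INTER_CUBIC)[:600]
cv2.imwrite("pics/w1c.png",a)
E
```

```text
(no output)
```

View pics/w1c.png

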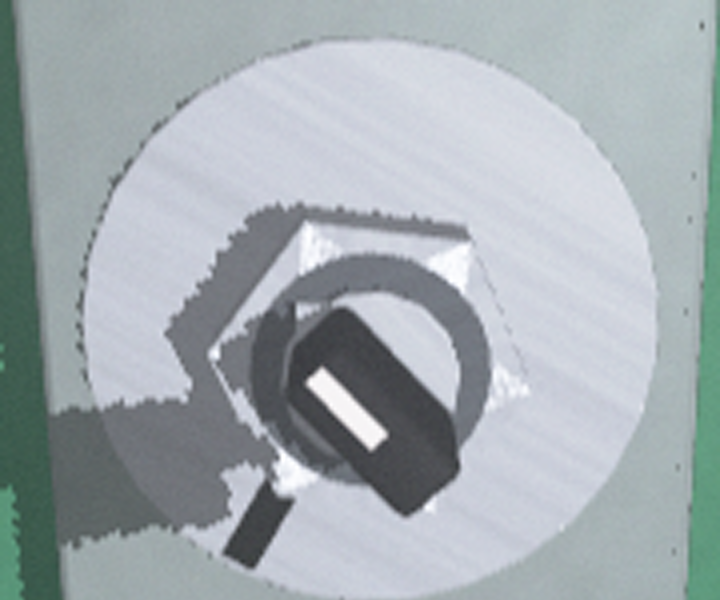

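```bash
cat >> h.py <<'E'
def crop(c,box,f,lines,name):
    x0,y0,x1,y1=box
    a=cv2.resize(c["frame"][y0:y1,x0:x1,::-1],None,fx=f,fy=f,interpolation=cv2.INTER_CUBIC)
    for P,col in lines:
        p=(px(c,np.array(P))-[x0,y0]+.5)*f-.5
        cv2.polylines(a,[np.round(p).astype(np.int32)],False,col,1)
    cv2.imwrite(f"pics/{name}.png",a[:600,:800])
def pol(ctr,r,ang,z): 
    ang=np.radians(ang); return np.c_[ctr[0]+r*np.cos(ang),ctr[1]+r*np.sin(ang),np.full(np.size(ang),z)]
def model(ctr,ring,adj,slot):
    L=[(pol(ctr,.06,np.arange(0,361,5),.054),(255,0,0)),
       (pol(ctr,.054/3**.5,ring+30+np.arange(0,361,60),.082),(0,0,255)),
       (pol(ctr,.027,np.array([ring]),.082).repeat(2,0),(0,0,255))]
    a=np.radians(adj);e=np.array([np.cos(a),np.sin(a)]);n=np.array([-e[1],e[0]])
    q=[ctr+e*.0155*i+n*.007*j for i,j in((1,1),(1,-1),(-1,-1),(-1,1),(1,1))]
    L.append((np.c_[np.array(q),np.full(5,.121)],(0,255,255)))
    L.append((np.r_[pol(ctr,.0,adj,.086),pol(ctr,.020,adj,.086)],(0,255,0)))
    L.append((np.r_[pol(ctr,.034,slot,.054),pol(ctr,.058,slot,.054)],(0,255,0)))
    return L
E
python3 - <<'E'
from h import *
c=np.load("pics/w1.npz"); f=lambda p:(np.array(p)+.5)/4-.5+np.array([235,120])
dial=onplane(c,f([[82,320],[657,300],[370,38],[385,599],[180,108],[590,130]]),.054)
from scipy.optimize import least_squares
r=least_squares(lambda v:np.hypot(*(dial[:,:2]-v).T)-.06,[.519,.063]); C=r.x; print("C",C,r.fun)
d=lambda P:(np.degrees(np.arctan2(P[:,1]-C[1],P[:,0]-C[0])).round(1),np.hypot(*(P[:,:2]-C).T).round(4))
print("slot",d(onplane(c,f([[237,561],[260,524]]),.054)))
print("hex",d(onplane(c,f([[303,218],[470,232],[527,390],[212,355],[285,492]]),.082)))
w=onplane(c,f([[314,373],[378,444]]),.121); print(w, np.degrees(np.arctan2(*(w[0]-w[1])[1::-1])),d(w))
E
```

```text
C [0.51849479 0.06579746] [-0.00030421 -0.00074304 -0.00048903 -0.00065656 -0.00036545  0.00032632]
slot (array([123.1, 123.4]), array([0.0581, 0.048 ]))
hex (array([  -3.4,  -61.3, -124.1,   57.2,  118.6]), array([0.0318, 0.0322, 0.03  , 0.0304, 0.0297]))
[[0.53196636 0.06977405 0.121     ]
 [0.51621122 0.06589302 0.121     ]] 13.83839922049557 (array([ 16.4, 177.6]), array([0.014 , 0.0023]))
```

```bash
python3 - <<'E'
from h import *
c=np.load("pics/w1.npz"); C=np.array([.5185,.0658])
crop(c,(235,120,415,280),4,model(C,27.4,14,123.3),"w1o")
E
```

```text
(no output)
```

View pics/w1o.png

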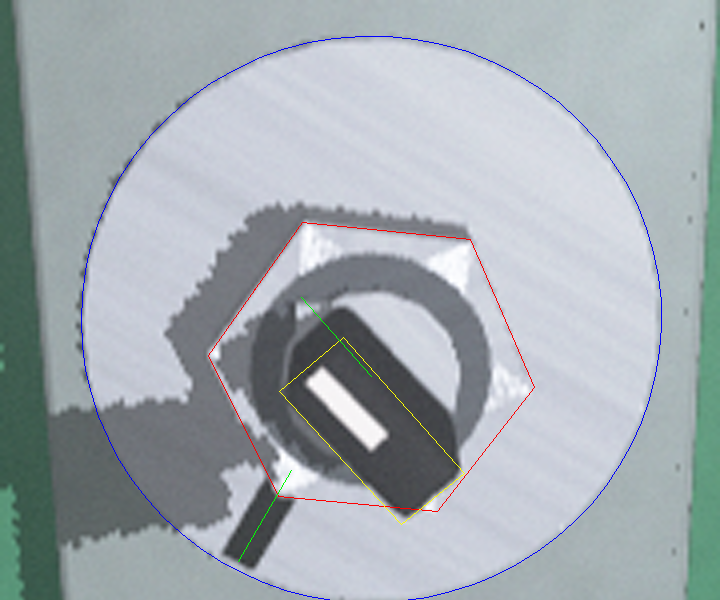

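The overlay fits: centre (0.519, 0.0655), ring flats normal at 27.4°+60k, nose at 14° and slot at 123°. Next I align the jaws to a flat pair (yaw −62.6°) and descend.

Emit:
apply_moves(moves=[[[0, 0, 0], 9], [[0, 0, 0], 9], [[0, 0, 0], 9], [[0, 0, 0], 9], [[2.2, -0.9, 30], 0], [[0, 0, 40], 0], [[0, 0, 40], 0], [[0, 0, 30], 0], [[0, 0, 20], 0], [[0, 0, 0], 0]])

```text
time_s: 2.7
tcp_pos: [0.5176, 0.0668, 0.0778]
tcp_rot: [0.002, 0.853, -0.522, -0.001]
wrist_force: [0.0, 0.5, -0.8]
gripper_width: 1.0
```

```bash
python3 - <<'E'
from h import *
s,c=wrist("w2"); show(s)
E
```

```text
t 2.7 tcp [0.5176 0.0668 0.0778] yaw -62.87 tilt [-0.003 -0.002] q1,6 [ 0.5  -0.03] F [ 0.   0.5 -0.8] M [0.01 0.02 0.04] w 1.0
```

View pics/w2.png

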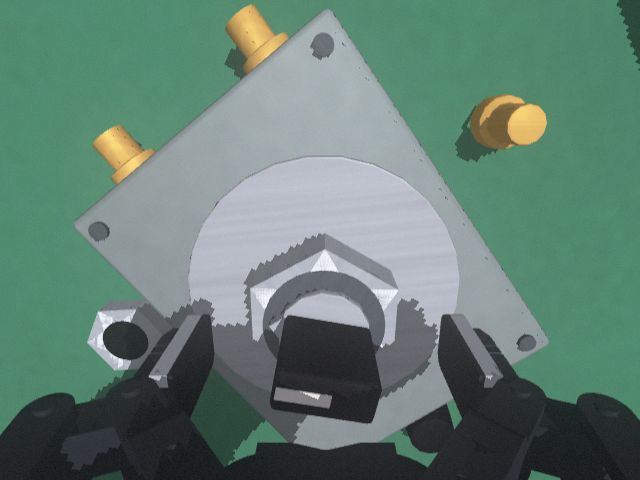

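The ring flats are parallel to the pads and centred: ring x 250–397, pads 213–440. I'll descend and close.

Emit:
apply_moves(moves=[[[1.5, -0.5, 6], 0], [[0, 0, 6], 0], [[0, 0, 0], 0]])

```text
time_s: 3.12
tcp_pos: [0.5197, 0.0661, 0.0671]
tcp_rot: [0.0, 0.853, -0.522, -0.0]
wrist_force: [-0.1, -0.3, -0.2]
gripper_width: 0.997
```

Emit:
apply_moves(moves=[[[0, 0, 0], 0], [[0, 0, 0], 0], [[0, 0, 0], 0], [[0, 0, 0], 0], [[0, 0, 0], 0], [[0, 0, 0], 0]], gripper=0)

```text
time_s: 3.88
tcp_pos: [0.5191, 0.0658, 0.0679]
tcp_rot: [0.001, 0.853, -0.521, -0.0]
wrist_force: [-4.5, -0.7, 8.3]
gripper_width: 0.621
```

```bash
python3 - <<'E'
from h import *
s,c=wrist("w3"); show(s)
E
```

```text
t 3.88 tcp [0.5191 0.0658 0.0679] yaw -62.86 tilt [-0.001 -0.001] q1,6 [ 0.5  -0.03] F [-4.5 -0.7  8.3] M [-0.38  1.67 -0.06] w 0.621
```

View pics/w3.png

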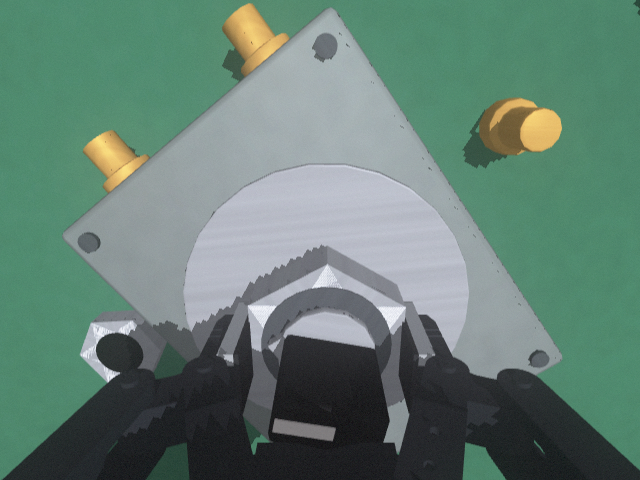

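Gripped at 0.62 (about 53 mm). I'll turn anticlockwise in steps.

Emit:
apply_moves(moves=[[[0, 0, 0], -3], [[0, 0, 0], -5], [[0, 0, 0], -5], [[0, 0, 0], -5], [[0, 0, 0], -2]])

```text
time_s: 4.55
tcp_pos: [0.5183, 0.0658, 0.0679]
tcp_rot: [0.001, 0.931, -0.365, -0.001]
wrist_force: [-9.0, 1.5, 12.8]
gripper_width: 0.622
```

```bash
python3 - <<'E'
from h import *
from station import telemetry
show(telemetry.state())
E
```

```text
t 4.55 tcp [0.5183 0.0658 0.0679] yaw -42.82 tilt [-0.002 -0.   ] q1,6 [0.5  0.32] F [-9.   1.5 12.8] M [ 0.53  3.33 -0.8 ] w 0.622
```

Emit:
apply_moves(moves=[[[0, 0, 0], -5], [[0, 0, 0], -5], [[0, 0, 0], -5], [[0, 0, 0], -5], [[0, 0, 0], -5], [[0, 0, 0], -5], [[0, 0, 0], -5], [[0, 0, 0], -3], [[0, 0, 0], 0]])

```text
time_s: 5.68
tcp_pos: [0.5187, 0.0646, 0.0676]
tcp_rot: [0.001, 0.999, -0.041, -0.001]
wrist_force: [-2.5, -6.9, 4.8]
gripper_width: 0.621
```

```bash
python3 - <<'E'
from h import *
s,c=wrist("w4"); show(s)
E
```

```text
t 5.67 tcp [0.5187 0.0646 0.0676] yaw -4.7 tilt [-0.002 -0.003] q1,6 [0.5  0.99] F [-2.5 -6.9  4.8] M [-2.65  0.7   1.19] w 0.621
```

View pics/w4.png

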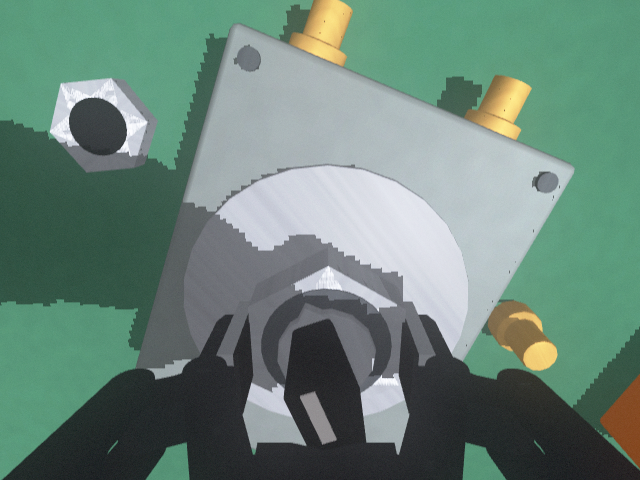

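Ring turned about 58° and the flats are still in the pads. I'll release, rise and look.

Emit:
apply_moves(moves=[[[0, 0, 0], 0], [[0, 0, 0], 0], [[0, 0, 0], 0], [[0, 0, 0], 0], [[0, 0, 0], 0]], gripper=1)

```text
time_s: 6.35
tcp_pos: [0.5199, 0.0663, 0.0673]
tcp_rot: [-0.0, 0.999, -0.042, 0.0]
wrist_force: [0.4, -0.2, -0.2]
gripper_width: 0.999
```

Emit:
apply_moves(moves=[[[0, 0, -20], 0], [[0, 0, -40], 0], [[0, 0, -40], 0], [[0, 0, -20], 0], [[0, 0, 0], 0], [[0, 0, 0], 0]])

```text
time_s: 7.1
tcp_pos: [0.5193, 0.0661, 0.1866]
tcp_rot: [0.0, 0.999, -0.043, -0.0]
wrist_force: [-0.1, -0.2, 0.1]
gripper_width: 1.0
```

```bash
python3 - <<'E'
from h import *
s,c=wrist("w5"); show(s)
C=np.array([.519,.0655])
crop(c,(220,110,440,300),3,model(C,-4.7-90+120,14,123.3),"w5o")
crop(c,(220,110,440,300),3,[],"w5c")
E
```

```text
t 7.1 tcp [0.5193 0.0661 0.1866] yaw -4.87 tilt [-0.001 -0.   ] q1,6 [0.5  0.98] F [-0.1 -0.2  0.1] M [-0.07  0.01 -0.03] w 1.0
```

View pics/w5o.png

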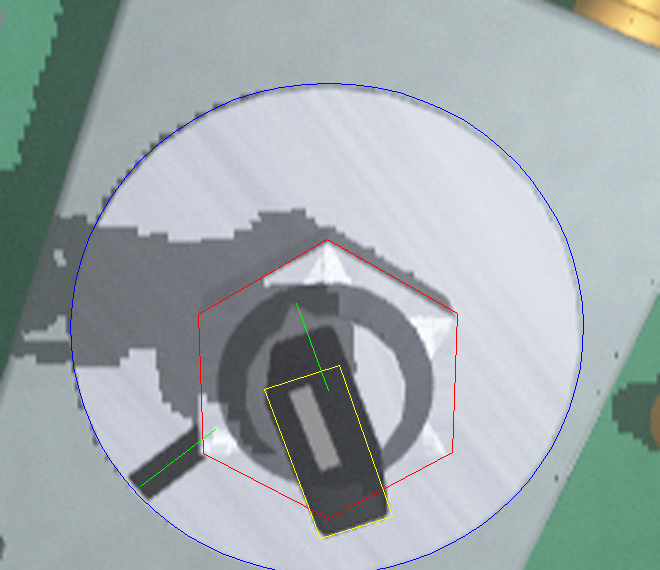

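View pics/w5c.png

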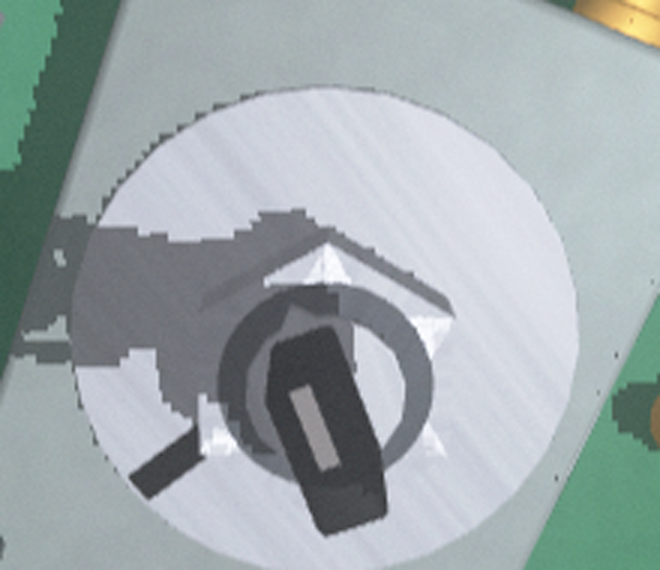

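The model fits: the adjuster has stayed at about 14–15° and the ring is slack by 58°. Next I rotate the gripper so its jaws lie across the bar (yaw about −165°).

Emit:
apply_moves(moves=[[[0, 0, 0], 10], [[0, 0, 0], 10], [[0, 0, 0], 10], [[0, 0, 0], 10], [[0, 0, 0], 10], [[0, 0, 0], 10], [[0, 0, 0], 10], [[0, 0, 0], 10], [[0, 0, 0], 10], [[0, 0, 0], 10]], gripper=0.6)

```text
time_s: 8.4
tcp_pos: [0.5193, 0.066, 0.1861]
tcp_rot: [-0.001, -0.607, 0.794, 0.0]
wrist_force: [0.5, -0.1, -0.1]
gripper_width: 0.603
```

Emit:
apply_moves(moves=[[[0, 0, 0], 10], [[0, 0, 0], 10], [[0, 0, 0], 10], [[0, 0, 0], 10], [[0, 0, 0], 10], [[0, 0, 0], 10], [[0, 0, 0], 0], [[0, 0, 0], 0]])

```text
time_s: 9.4
tcp_pos: [0.5196, 0.0661, 0.1867]
tcp_rot: [-0.001, -0.134, 0.991, -0.0]
wrist_force: [0.3, 1.2, 0.0]
gripper_width: 0.6
```

```bash
python3 - <<'E'
from h import *
s,c=wrist("w6"); show(s)
C=np.array([.519,.0655])
crop(c,(220,110,440,300),3,model(C,25.3,15,123.3),"w6o")
E
```

```text
t 9.4 tcp [0.5196 0.0661 0.1867] yaw -164.64 tilt [-0.001 -0.   ] q1,6 [ 0.5 -1.8] F [0.3 1.2 0. ] M [-0.04 -0.    0.02] w 0.6
```

View pics/w6o.png

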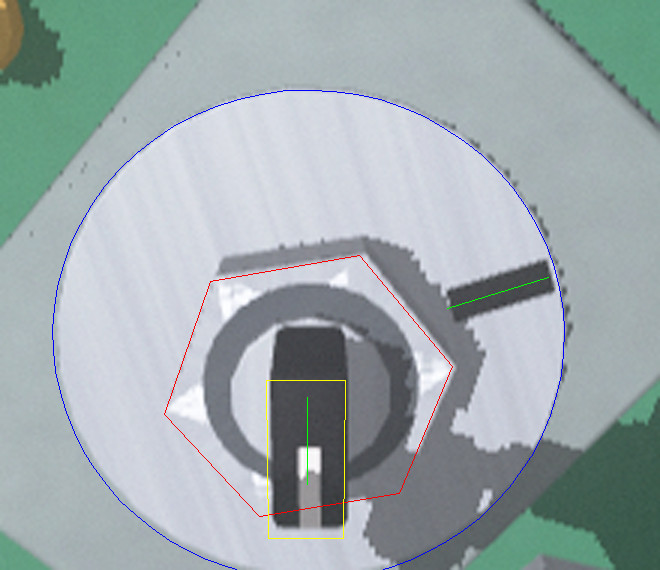

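The bar is vertical in the image and centred near x=310 of the crop, so yaw −164.6° is aligned. I'll descend and grip.

Emit:
apply_moves(moves=[[[0.5, 0.4, 20], 0], [[0, 0, 30], 0], [[0, 0, 25], 0], [[0, 0, 12], 0], [[0, 0, 0], 0], [[0, 0, 0], 0]])

```text
time_s: 10.2
tcp_pos: [0.5199, 0.0667, 0.1012]
tcp_rot: [0.001, -0.132, 0.991, 0.0]
wrist_force: [-0.2, 0.1, -0.3]
gripper_width: 0.601
```

Emit:
apply_moves(moves=[[[0, 0, 0], 0], [[0, 0, 0], 0], [[0, 0, 0], 0], [[0, 0, 0], 0], [[0, 0, 0], 0], [[0, 0, 0], 0]], gripper=0)

```text
time_s: 10.95
tcp_pos: [0.5199, 0.0652, 0.1014]
tcp_rot: [0.001, -0.132, 0.991, -0.001]
wrist_force: [2.1, -9.3, 3.3]
gripper_width: 0.151
```

```bash
python3 - <<'E'
from h import *
s,c=wrist("w7"); show(s)
E
```

```text
t 10.95 tcp [0.5199 0.0652 0.1014] yaw -164.83 tilt [ 0.001 -0.002] q1,6 [ 0.5  -1.81] F [ 2.1 -9.3  3.3] M [-2.98 -0.86  0.  ] w 0.151
```

View pics/w7.png

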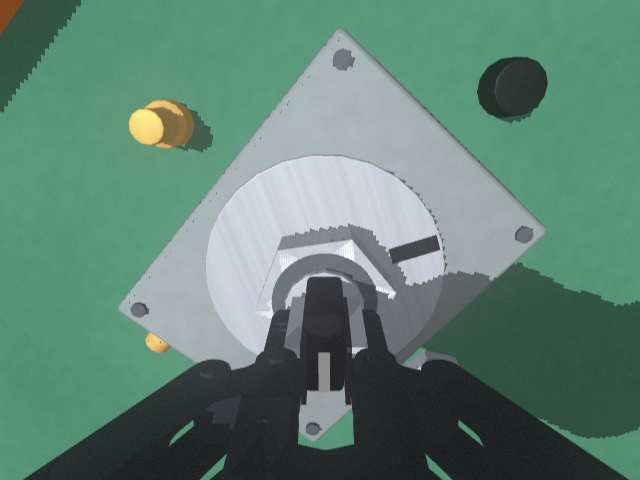

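Bar gripped (0.15, about 13 mm). I'll relieve the side offset, then do the first hold: about 54° anticlockwise.

Emit:
apply_moves(moves=[[[0, -1.3, 0], 0], [[0, 0, 0], -6], [[0, 0, 0], -6], [[0, 0, 0], -6], [[0, 0, 0], -6], [[0, 0, 0], -6], [[0, 0, 0], -6], [[0, 0, 0], -6], [[0, 0, 0], -6], [[0, 0, 0], -6]])

```text
time_s: 12.25
tcp_pos: [0.5197, 0.065, 0.1013]
tcp_rot: [0.0, -0.569, 0.822, -0.0]
wrist_force: [-3.0, -1.5, 7.4]
gripper_width: 0.155
```

Emit:
apply_moves(moves=[[[0, 0, 0], 0], [[0, 0, 0], 0]])

```text
time_s: 12.5
tcp_pos: [0.5196, 0.065, 0.1013]
tcp_rot: [0.0, -0.568, 0.823, -0.0]
wrist_force: [-2.1, -0.2, 7.5]
gripper_width: 0.149
```

```bash
python3 - <<'E'
from h import *
from station import telemetry
show(telemetry.state())
E
```

```text
t 12.5 tcp [0.5196 0.065  0.1013] yaw -110.84 tilt [ 0. -0.] q1,6 [ 0.5  -0.86] F [-2.1 -0.2  7.5] M [-0.19  1.18  0.01] w 0.149
```

Emit:
apply_moves(moves=[[[0, 0, 0], 0], [[0, 0, 0], 0], [[0, 0, 0], 0], [[0, 0, 0], 0]], gripper=0.6)

```text
time_s: 13.0
tcp_pos: [0.5196, 0.0652, 0.1002]
tcp_rot: [-0.0, -0.567, 0.823, 0.0]
wrist_force: [0.2, -0.2, -0.2]
gripper_width: 0.6
```

Emit:
apply_moves(moves=[[[0, 0, -20], 0], [[0, 0, -40], 0], [[0, 0, -30], 0], [[0, 0, 0], 0], [[0, 0, 0], 0]])

```text
time_s: 13.62
tcp_pos: [0.5192, 0.0651, 0.1898]
tcp_rot: [-0.0, -0.567, 0.824, 0.0]
wrist_force: [0.1, 0.1, -0.9]
gripper_width: 0.603
```

```bash
python3 - <<'E'
from h import *
s,c=wrist("w8"); show(s)
C=np.array([.519,.0652])
crop(c,(220,110,440,300),3,model(C,25.3,69,123.3),"w8o")
crop(c,(220,110,440,300),3,[],"w8c")
E
```

```text
t 13.62 tcp [0.5192 0.0651 0.1898] yaw -110.87 tilt [-0.001  0.   ] q1,6 [ 0.5  -0.86] F [ 0.1  0.1 -0.9] M [-0.01  0.04 -0.03] w 0.603
```

View pics/w8o.png

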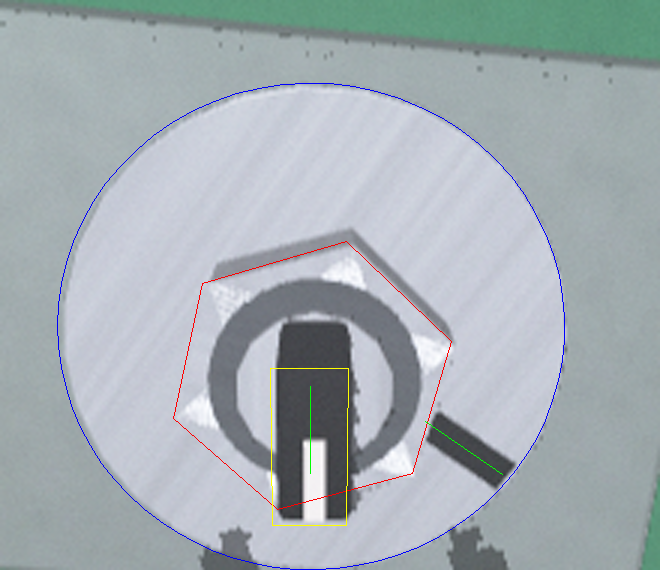

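View pics/w8c.png

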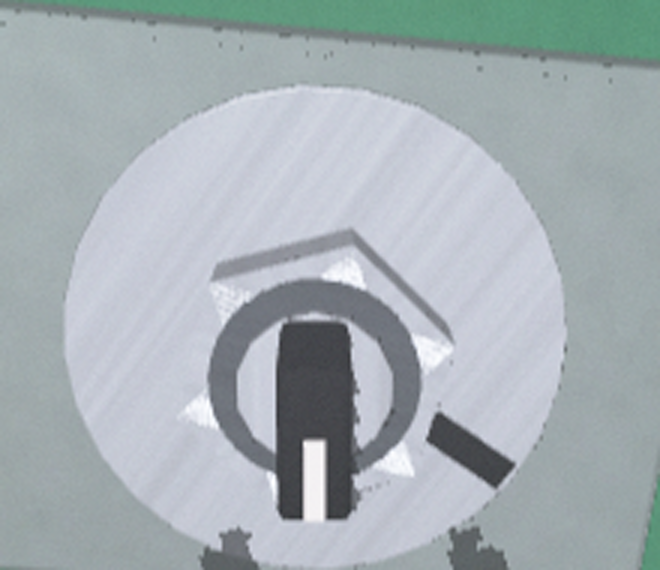

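```bash
cat > slot.py <<'E'
from h import *
import sys
C=np.array([.519,.0655])
def rect(c,z,half=.07,n=700):
    g=np.linspace(-half,half,n); X,Y=np.meshgrid(C[0]+g,C[1]-g)   # up=+y
    p=px(c,np.c_[X.ravel(),Y.ravel(),np.full(X.size,z)]).astype(np.float32)
    return cv2.remap(c["frame"][:,:,::-1].copy(),p[:,0].reshape(n,n),p[:,1].reshape(n,n),cv2.INTER_CUBIC)
for nm in sys.argv[1:]:
    c=np.load(f"pics/{nm}.npz"); im=rect(c,.054); cv2.imwrite(f"pics/{nm}_r.png",im[50:650])
    g=cv2.cvtColor(im,cv2.COLOR_BGR2GRAY); s=.14/699
    yy,xx=np.mgrid[:700,:700]; wx=(xx-349.5)*s; wy=(349.5-yy)*s
    ang=np.degrees(np.arctan2(wy,wx)); r=np.hypot(wx,wy)
    m=((g<95)&(abs(ang-123)<15)&(r>.034)&(r<.0605)).astype(np.uint8)
    k,lab,st,ce=cv2.connectedComponentsWithStats(m); i=1+np.argmax(st[1:,4]); 
    P=np.c_[wx[lab==i],wy[lab==i]].astype(np.float32)
    (cx,cy),(w,h),a=cv2.minAreaRect(P); b=cv2.boxPoints(((cx,cy),(w,h),a))
    e=[b[1]-b[0],b[2]-b[1]]; e=max(e,key=np.linalg.norm); da=np.degrees(np.arctan2(e[1],e[0]))%180
    print(nm,"slot c",round(cx*1e3,1),round(cy*1e3,1),"size",round(w*1e3,1),round(h*1e3,1),"dir",round(da,1))
    # dial circle: HSV saturation edge
    S=cv2.GaussianBlur(g.astype(np.float32),(0,0),2); pts=[]
    for t in np.radians(np.arange(0,360,3)):
        rr=np.arange(.054,.066,.0002); v=[S[int(round(349.5-q*np.sin(t)/s)),int(round(349.5+q*np.cos(t)/s))] for q in rr]
        d=np.diff(v); j=np.argmin(d)
        if d[j]<-2: pts.append([rr[j]*np.cos(t),rr[j]*np.sin(t)])
    pts=np.array(pts)
    from scipy.optimize import least_squares
    q=least_squares(lambda v:np.hypot(pts[:,0]-v[0],pts[:,1]-v[1])-v[2],[0,0,.06],loss="soft_l1",f_scale=.0003).x
    print("   dial",(q*1e3).round(2),"n",len(pts),"bearing",np.degrees(np.arctan2(cy-q[1],cx-q[0])).round(2),"r",(np.hypot(cx-q[0],cy-q[1])*1e3).round(1))
E
python3 slot.py w1 w5 w6 w8
```

```text
w1 slot c -26.9 40.7 size 7.5 19.6 dir 123.7
   dial [-0.57  0.5  59.22] n 119 bearing 123.26 r 48.0
w5 slot c -26.3 39.9 size 7.8 22.0 dir 124.5
   dial [-0.53  0.58 59.28] n 119 bearing 123.24 r 47.0
w6 slot c -25.6 39.0 size 7.9 23.9 dir 123.2
   dial [-0.84  0.28 59.23] n 120 bearing 122.68 r 46.0
w8 slot c -25.9 39.0 size 7.5 23.6 dir 123.1
   dial [-0.63  0.28 59.28] n 120 bearing 123.1 r 46.2
```

The slot bearing is 123.0° (views agree within 0.5°) and the bar is at 69.1°. Second hold: descend, regrip and turn about 54°.

Emit:
apply_moves(moves=[[[0, 0, 20], 0], [[0, 0, 30], 0], [[0, 0, 28], 0], [[0, 0, 12], 0], [[0, 0, 0], 0]])

```text
time_s: 14.3
tcp_pos: [0.5191, 0.0649, 0.0993]
tcp_rot: [-0.001, -0.567, 0.823, 0.0]
wrist_force: [0.8, -0.5, 0.8]
gripper_width: 0.598
```

Emit:
apply_moves(moves=[[[0, 0, 0], 0], [[0, 0, 0], 0], [[0, 0, 0], 0], [[0, 0, 0], 0], [[0, 0, 0], 0], [[0, 0, 0], 0]], gripper=0)

```text
time_s: 15.05
tcp_pos: [0.5201, 0.0655, 0.1014]
tcp_rot: [0.001, -0.568, 0.823, -0.0]
wrist_force: [-1.3, 0.4, 7.3]
gripper_width: 0.153
```

Emit:
apply_moves(moves=[[[0, 0, 0], -6], [[0, 0, 0], -6], [[0, 0, 0], -6], [[0, 0, 0], -6], [[0, 0, 0], -6], [[0, 0, 0], -6], [[0, 0, 0], -6], [[0, 0, 0], -6], [[0, 0, 0], -6], [[0, 0, 0], 0]])

```text
time_s: 16.3
tcp_pos: [0.5193, 0.0653, 0.1013]
tcp_rot: [-0.0, 0.88, -0.475, -0.0]
wrist_force: [-5.4, 2.0, 11.2]
gripper_width: 0.148
```

Emit:
apply_moves(moves=[[[0, 0, 0], 0], [[0, 0, 0], 0]])

```text
time_s: 16.55
tcp_pos: [0.5193, 0.0654, 0.1014]
tcp_rot: [-0.0, 0.879, -0.476, 0.0]
wrist_force: [-5.5, 1.7, 10.3]
gripper_width: 0.151
```

```bash
python3 - <<'E'
from h import *
from station import telemetry
show(telemetry.state())
E
```

```text
t 16.55 tcp [0.5193 0.0654 0.1014] yaw -56.84 tilt [0. 0.] q1,6 [0.5  0.08] F [-5.5  1.7 10.3] M [0.67 2.07 0.11] w 0.151
```

Yaw is −56.8°, so the bar should point to 123.2°. I'll release, rise and check.

Emit:
apply_moves(moves=[[[0, 0, 0], 0], [[0, 0, 0], 0], [[0, 0, 0], 0], [[0, 0, 0], 0]], gripper=0.6)

```text
time_s: 17.05
tcp_pos: [0.5196, 0.0652, 0.1002]
tcp_rot: [0.0, 0.879, -0.476, -0.0]
wrist_force: [-0.8, 0.5, -0.3]
gripper_width: 0.599
```

Emit:
apply_moves(moves=[[[0, 0, -20], 0], [[0, 0, -40], 0], [[0, 0, -40], 0], [[0, 0, 0], 0], [[0, 0, 0], 0]], gripper=1)

```text
time_s: 17.68
tcp_pos: [0.5192, 0.0651, 0.1999]
tcp_rot: [-0.0, 0.879, -0.476, -0.0]
wrist_force: [-1.0, -0.2, -0.6]
gripper_width: 1.0
```

```bash
python3 - <<'E'
from h import *
s,c=wrist("w9"); show(s)
C=np.array([.519,.0655])
crop(c,(220,110,440,300),3,model(C,25.3,123,123),"w9o")
crop(c,(240,140,400,290),4,[],"w9c")
E
python3 slot.py w9
```

```text
t 17.68 tcp [0.5192 0.0651 0.1999] yaw -56.88 tilt [-0.  0.] q1,6 [0.5  0.08] F [-1.  -0.2 -0.6] M [0.02 0.01 0.04] w 1.0
w9 slot c -25.3 38.7 size 18.3 26.7 dir 122.8
   dial [-0.6   0.36 59.24] n 116 bearing 122.73 r 45.6
```

View pics/w9o.png

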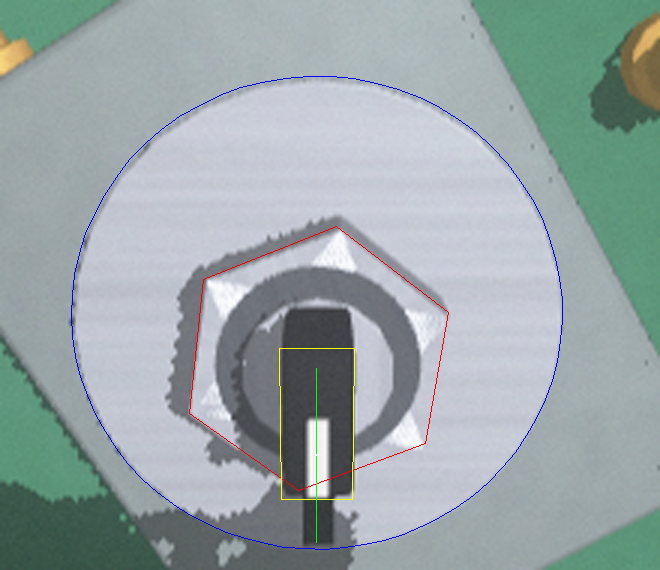

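View pics/w9c.png

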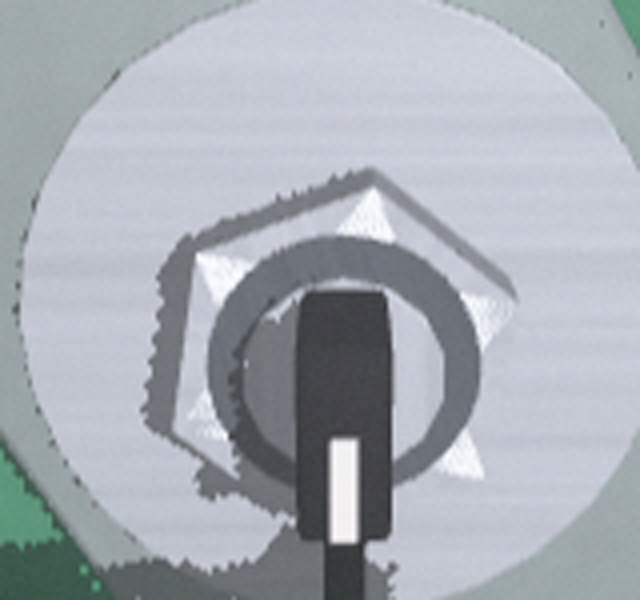

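White line, bar and slot are collinear: in the crop, line x=343.5 and slot x=344.5. Next I grip the ring again at yaw −64.7°.

Emit:
apply_moves(moves=[[[0, 0, 0], 7.8], [[0, 0, 30], 0], [[0, 0, 40], 0], [[0, 0, 35], 0], [[0, 0, 20], 0], [[0, 0, 9], 0], [[0, 0, 0], 0], [[0, 0, 0], 0]])

```text
time_s: 18.73
tcp_pos: [0.52, 0.0654, 0.0669]
tcp_rot: [-0.0, 0.845, -0.535, 0.0]
wrist_force: [-0.2, 0.7, 0.2]
gripper_width: 1.001
```

Emit:
apply_moves(moves=[[[0, 0, 0], 0], [[0, 0, 0], 0], [[0, 0, 0], 0], [[0, 0, 0], 0], [[0, 0, 0], 0], [[0, 0, 0], 0]], gripper=0)

```text
time_s: 19.48
tcp_pos: [0.5194, 0.0651, 0.0673]
tcp_rot: [-0.0, 0.845, -0.535, 0.0]
wrist_force: [-2.8, -0.3, 8.9]
gripper_width: 0.617
```

```bash
python3 - <<'E'
from h import *
s,c=wrist("w10"); show(s)
E
```

```text
t 19.48 tcp [0.5194 0.0651 0.0673] yaw -64.67 tilt [0. 0.] q1,6 [ 0.5  -0.06] F [-2.8 -0.3  8.9] M [-0.07  1.6  -0.19] w 0.617
```

View pics/w10.png

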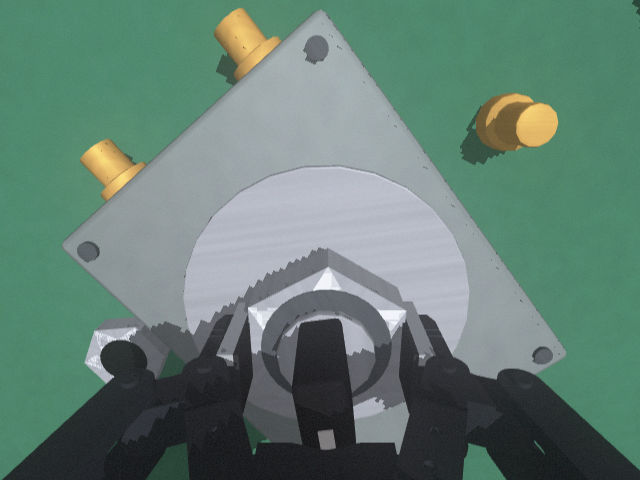

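The ring is gripped squarely, with the bar clear between the fingers. I'll tighten clockwise.

Emit:
apply_moves(moves=[[[0, 0, 0], 4], [[0, 0, 0], 6], [[0, 0, 0], 6], [[0, 0, 0], 6], [[0, 0, 0], 6], [[0, 0, 0], 6], [[0, 0, 0], 6], [[0, 0, 0], 6], [[0, 0, 0], 4], [[0, 0, 0], 4]])

```text
time_s: 20.78
tcp_pos: [0.5212, 0.0672, 0.0678]
tcp_rot: [0.002, -0.511, 0.86, -0.0]
wrist_force: [0.9, 7.5, 3.8]
gripper_width: 0.621
```

```bash
python3 - <<'E'
from h import *
from station import telemetry
show(telemetry.state())
E
```

```text
t 20.77 tcp [0.5212 0.0672 0.0678] yaw -118.53 tilt [0.004 0.002] q1,6 [ 0.5 -1. ] F [0.9 7.5 3.8] M [ 2.58 -0.79  1.07] w 0.621
```

Emit:
apply_moves(moves=[[[0, 0, 0], 2], [[0, 0, 0], 1], [[0, 0, 0], 1], [[0, 0, 0], 1], [[0, 0, 0], 0]])

```text
time_s: 21.4
tcp_pos: [0.5214, 0.0669, 0.0678]
tcp_rot: [0.002, -0.473, 0.881, -0.0]
wrist_force: [-0.7, 6.4, 5.5]
gripper_width: 0.617
```

```bash
python3 - <<'E'
from h import *
from station import telemetry
show(telemetry.state())
E
```

```text
t 21.4 tcp [0.5214 0.0669 0.0678] yaw -123.58 tilt [0.004 0.002] q1,6 [ 0.5  -1.09] F [-0.7  6.4  5.5] M [2.02 0.23 0.19] w 0.617
```

Emit:
apply_moves(moves=[[[0, 0, 0], 1], [[0, 0, 0], 1], [[0, 0, 0], 0]])

```text
time_s: 21.78
tcp_pos: [0.5215, 0.0668, 0.0678]
tcp_rot: [0.002, -0.459, 0.889, -0.0]
wrist_force: [-0.5, 6.1, 5.8]
gripper_width: 0.618
```

```bash
python3 - <<'E'
from h import *
s,c=wrist("w11"); show(s)
E
```

```text
t 21.77 tcp [0.5215 0.0668 0.0678] yaw -125.39 tilt [0.004 0.001] q1,6 [ 0.5  -1.12] F [-0.5  6.1  5.8] M [1.93 0.28 1.81] w 0.618
```

View pics/w11.png

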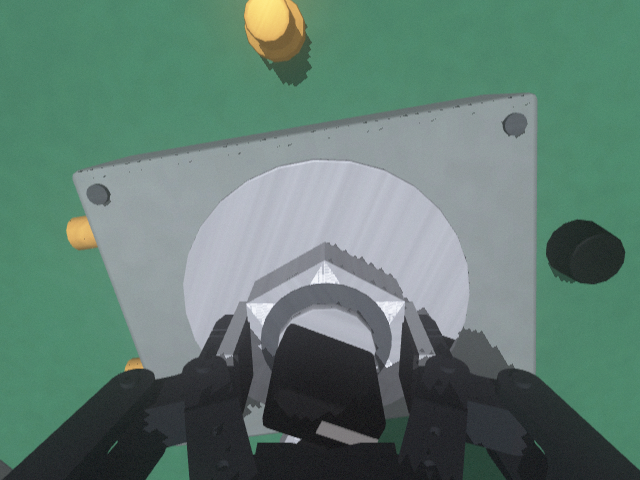

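Emit:
apply_moves(moves=[[[0, 0, 0], 1], [[0, 0, 0], 0], [[0, 0, 0], 0]])

```text
time_s: 22.2
tcp_pos: [0.5215, 0.0668, 0.0678]
tcp_rot: [0.002, -0.452, 0.892, -0.001]
wrist_force: [-0.1, 6.3, 4.1]
gripper_width: 0.618
```

```bash
python3 - <<'E'
from h import *
from station import telemetry
show(telemetry.state())
E
```

```text
t 22.2 tcp [0.5215 0.0668 0.0678] yaw -126.23 tilt [0.004 0.001] q1,6 [ 0.5  -1.14] F [-0.1  6.3  4.1] M [1.8  0.39 3.07] w 0.618
```

Emit:
apply_moves(moves=[[[0, 0, 0], 1], [[0, 0, 0], 0], [[0, 0, 0], 0]])

```text
time_s: 22.58
tcp_pos: [0.522, 0.0674, 0.0679]
tcp_rot: [0.003, -0.442, 0.897, 0.0]
wrist_force: [0.1, 9.3, 3.6]
gripper_width: 0.62
```

```bash
python3 - <<'E'
from h import *
from station import telemetry
show(telemetry.state())
E
```

```text
t 22.57 tcp [0.522  0.0674 0.0679] yaw -127.49 tilt [0.005 0.003] q1,6 [ 0.5  -1.16] F [0.1 9.3 3.6] M [ 2.85 -0.14  0.93] w 0.62
```

Moment climbed to 3 N m against the stop and then the pads slipped slightly, so the ring is at its stop. I'll release, rise and verify.

Emit:
apply_moves(moves=[[[0, 0, 0], 0], [[0, 0, 0], 0], [[0, 0, 0], 0], [[0, 0, 0], 0], [[0, 0, 0], 0]], gripper=1)

```text
time_s: 23.2
tcp_pos: [0.5195, 0.0651, 0.0663]
tcp_rot: [-0.0, -0.441, 0.898, -0.0]
wrist_force: [0.8, 0.7, 1.1]
gripper_width: 1.003
```

Emit:
apply_moves(moves=[[[0, 0, -20], 0], [[0, 0, -40], 0], [[0, 0, -40], 0], [[0, 0, -33], 0], [[0, 0, 0], 0], [[0, 0, 0], 0]])

```text
time_s: 23.95
tcp_pos: [0.5191, 0.0651, 0.1988]
tcp_rot: [-0.0, -0.441, 0.898, 0.0]
wrist_force: [0.5, -0.3, -1.2]
gripper_width: 0.999
```

```bash
python3 - <<'E'
from h import *
s,c=wrist("w12"); show(s)
C=np.array([.519,.0655])
crop(c,(220,110,440,300),3,model(C,26,123,123),"w12o")
crop(c,(240,140,400,290),4,[],"w12c")
E
python3 slot.py w12
```

```text
t 23.95 tcp [0.5191 0.0651 0.1988] yaw -127.68 tilt [-0.001  0.   ] q1,6 [ 0.5  -1.16] F [ 0.5 -0.3 -1.2] M [-0.04 -0.02  0.02] w 0.999
w12 slot c -25.6 39.0 size 7.7 23.9 dir 123.2
   dial [-0.64  0.23 59.27] n 120 bearing 122.8 r 46.1
```

View pics/w12o.png

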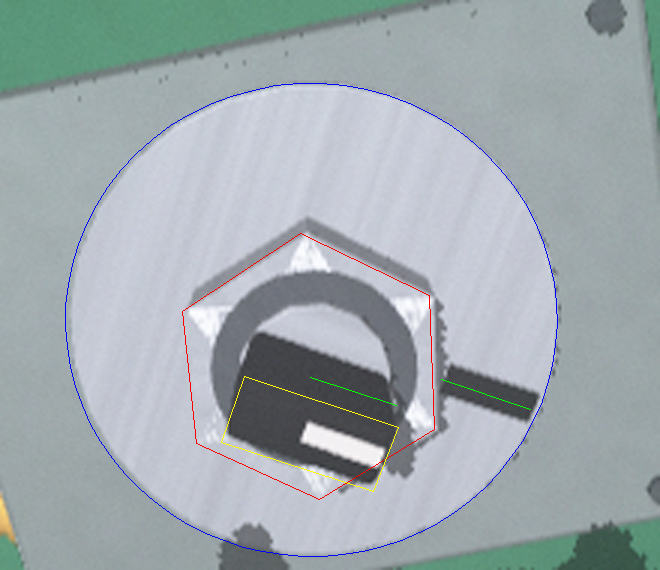

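View pics/w12c.png

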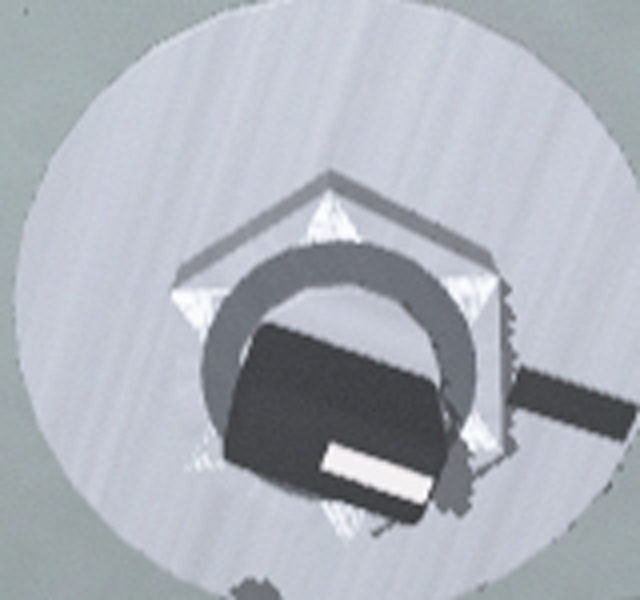

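The adjuster is still aligned with the slot. I'll measure the ring angle more carefully to be sure it reached the stop.

```bash
cat > ring.py <<'E'
from h import *
C=np.array([.519,.0655]); tiles=[]
for nm in ("w1","w8","w9","w12"):
    c=np.load(f"pics/{nm}.npz"); n=380; g=np.linspace(-.038,.038,n); X,Y=np.meshgrid(C[0]+g,C[1]-g)
    p=px(c,np.c_[X.ravel(),Y.ravel(),np.full(X.size,.082)]).astype(np.float32)
    im=cv2.remap(c["frame"][:,:,::-1].copy(),p[:,0].reshape(n,n),p[:,1].reshape(n,n),cv2.INTER_CUBIC)
    cv2.putText(im,nm,(5,20),0,.6,(0,0,255),2); tiles.append(im)
t=np.vstack([np.hstack(tiles[:2]),np.hstack(tiles[2:])]); cv2.imwrite("pics/ringr.png",cv2.resize(t,(600,600)))
for i,nm in enumerate(("w1","w8","w9","w12")): cv2.imwrite(f"pics/rr_{nm}.png",cv2.resize(tiles[i],(600,600)))
E
python3 ring.py
```

```text
(no output)
```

View pics/rr_w12.png

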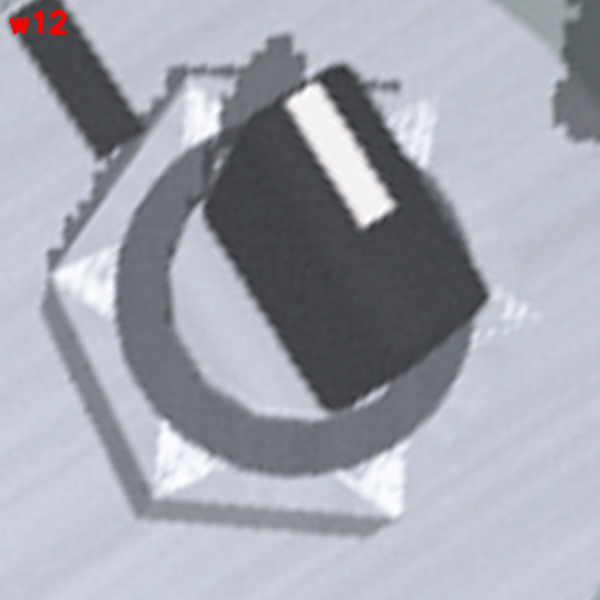

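View pics/rr_w8.png

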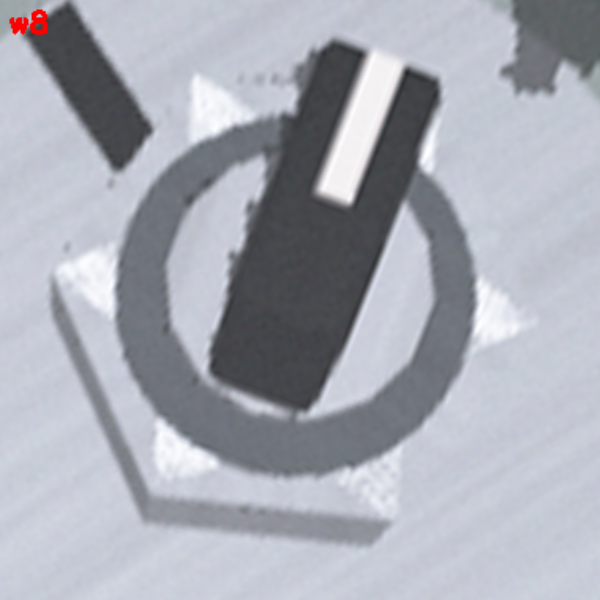

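View pics/rr_w1.png

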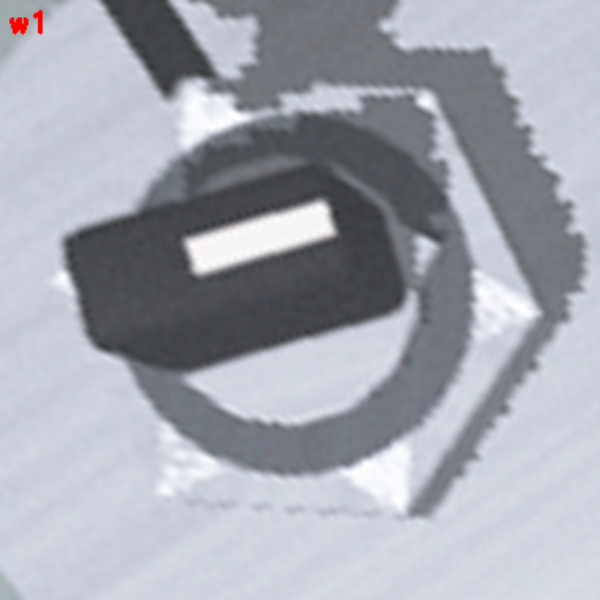

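The rectified ring angle is about 26.5°, which is where the moment started rising (yaw about −123.5°). To be certain, I'll grip it once more, fresh on the flats, and press clockwise again.

Emit:
apply_moves(moves=[[[0, 0, 0], -4], [[0, 0, 30], 0], [[0, 0, 40], 0], [[0, 0, 35], 0], [[0, 0, 20], 0], [[0, 0, 8], 0], [[0, 0, 0], 0], [[0, 0, 0], 0]])

```text
time_s: 25.0
tcp_pos: [0.5201, 0.0654, 0.067]
tcp_rot: [0.001, -0.472, 0.882, -0.0]
wrist_force: [-0.2, -0.3, 0.8]
gripper_width: 1.006
```

Emit:
apply_moves(moves=[[[0, 0, 0], 0], [[0, 0, 0], 0], [[0, 0, 0], 0], [[0, 0, 0], 0], [[0, 0, 0], 0], [[0, 0, 0], 0]], gripper=0)

```text
time_s: 25.75
tcp_pos: [0.5203, 0.0653, 0.0676]
tcp_rot: [0.001, -0.472, 0.881, -0.0]
wrist_force: [-1.8, -0.0, 8.1]
gripper_width: 0.623
```

```bash
cat > st.py <<'E'
from h import *
from station import telemetry
show(telemetry.state())
E
python3 st.py
```

```text
t 25.75 tcp [0.5203 0.0653 0.0676] yaw -123.64 tilt [0.002 0.   ] q1,6 [ 0.5  -1.09] F [-1.8 -0.   8.1] M [-0.5   0.53 -0.1 ] w 0.623
```

Emit:
apply_moves(moves=[[[0, 0, 0], 0.7], [[0, 0, 0], 0], [[0, 0, 0], 0]])

```text
time_s: 26.12
tcp_pos: [0.5203, 0.0652, 0.0677]
tcp_rot: [0.001, -0.468, 0.884, -0.0]
wrist_force: [-2.5, -0.6, 8.2]
gripper_width: 0.621
```

```bash
python3 st.py
```

```text
t 26.12 tcp [0.5203 0.0652 0.0677] yaw -124.24 tilt [ 0.002 -0.   ] q1,6 [ 0.5 -1.1] F [-2.5 -0.6  8.2] M [-0.52  0.72  0.73] w 0.621
```

Emit:
apply_moves(moves=[[[0, 0, 0], 0.7], [[0, 0, 0], 0], [[0, 0, 0], 0]])

```text
time_s: 26.5
tcp_pos: [0.5203, 0.0652, 0.0678]
tcp_rot: [0.001, -0.463, 0.886, -0.001]
wrist_force: [-2.7, -1.2, 9.4]
gripper_width: 0.619
```

```bash
python3 st.py
```

```text
t 26.5 tcp [0.5203 0.0652 0.0678] yaw -124.83 tilt [ 0.002 -0.001] q1,6 [ 0.5  -1.11] F [-2.7 -1.2  9.4] M [-0.59  0.86  1.6 ] w 0.619
```

The moment climbs linearly (−0.1, 0.73, 1.6 N m) and the ring doesn't yield, even well above its 0.5 N m friction. That confirms it's on the stop. One more nudge, then release.

Emit:
apply_moves(moves=[[[0, 0, 0], 0.6], [[0, 0, 0], 0], [[0, 0, 0], 0]])

```text
time_s: 26.88
tcp_pos: [0.5202, 0.0652, 0.0678]
tcp_rot: [0.0, -0.459, 0.888, -0.001]
wrist_force: [-2.8, -0.3, 8.8]
gripper_width: 0.619
```

```bash
python3 st.py
```

```text
t 26.88 tcp [0.5202 0.0652 0.0678] yaw -125.34 tilt [ 0.002 -0.001] q1,6 [ 0.5  -1.12] F [-2.8 -0.3  8.8] M [-0.63  0.94  2.3 ] w 0.619
```

Emit:
apply_moves(moves=[[[0, 0, 0], 0], [[0, 0, 0], 0], [[0, 0, 0], 0], [[0, 0, 0], 0], [[0, 0, 0], 0]], gripper=1)

```text
time_s: 27.5
tcp_pos: [0.5195, 0.0651, 0.0662]
tcp_rot: [-0.0, -0.457, 0.89, 0.0]
wrist_force: [-0.1, -0.6, 0.6]
gripper_width: 0.999
```

Emit:
apply_moves(moves=[[[0, 0, -20], 0], [[0, 0, -40], 0], [[0, 0, -40], 0], [[0, 0, -33], 0], [[0, 0, 0], -10], [[0, 0, 0], -10], [[0, 0, 0], -10], [[0, 0, 0], -10], [[0, 0, 0], -10], [[0, 0, 0], -10]])

```text
time_s: 28.75
tcp_pos: [0.5195, 0.0652, 0.1992]
tcp_rot: [0.0, 0.842, -0.54, -0.0]
wrist_force: [-0.9, 0.5, 0.5]
gripper_width: 1.0
```

Emit:
apply_moves(moves=[[[0, 0, 0], -8.4], [[0, 0, 0], 0], [[0, 0, 0], 0]])

```text
time_s: 29.12
tcp_pos: [0.5195, 0.0652, 0.1993]
tcp_rot: [0.0, 0.877, -0.481, -0.0]
wrist_force: [-0.4, 0.1, -0.5]
gripper_width: 1.002
```

```bash
python3 - <<'E'
from h import *
from station import optics
s,c=wrist("w13"); show(s)
crop(c,(240,140,400,290),4,[],"w13c")
t=optics.capture("top"); cv2.imwrite("pics/top1.png",t["frame"][:,:,::-1])
E
```

```text
t 29.12 tcp [0.5195 0.0652 0.1993] yaw -57.44 tilt [-0. -0.] q1,6 [0.5  0.07] F [-0.4  0.1 -0.5] M [0.07 0.01 0.06] w 1.002
```

View pics/w13c.png

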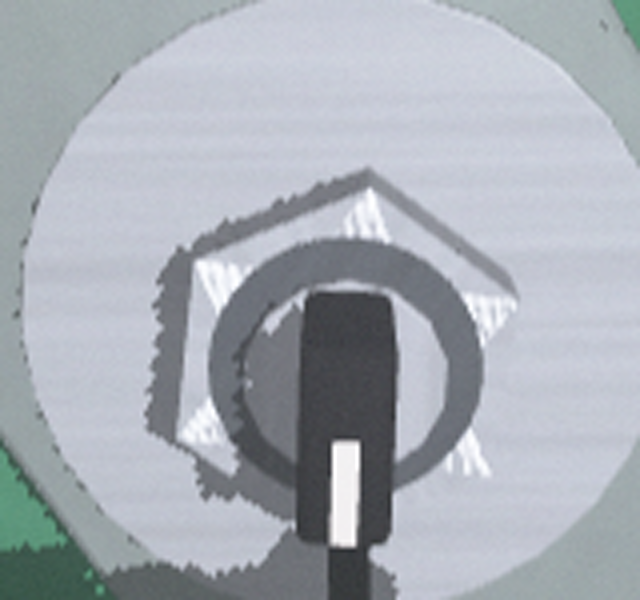

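View pics/top1.png

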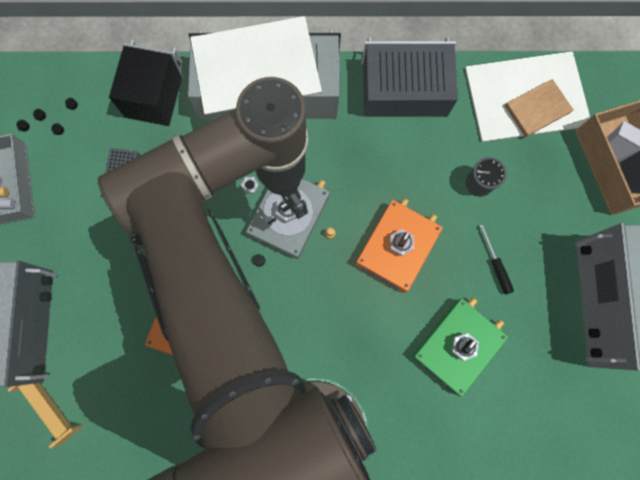

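In this view the line leans slightly (346 at the top, 343 at the bottom) against the slot at 348. I'll quantify whether tightening dragged the adjuster.

```bash
cat > adj.py <<'E'
from h import *
import sys
for nm in sys.argv[1:]:
    c=np.load(f"pics/{nm}.npz"); C=np.array([.519,.0655]);n=900;g=np.linspace(-.0225,.0225,n); X,Y=np.meshgrid(C[0]+g,C[1]-g)
    p=px(c,np.c_[X.ravel(),Y.ravel(),np.full(X.size,.121)]).astype(np.float32)
    im=cv2.remap(c["frame"].copy(),p[:,0].reshape(n,n),p[:,1].reshape(n,n),cv2.INTER_CUBIC); gr=cv2.cvtColor(im,cv2.COLOR_RGB2GRAY)
    s=.045/(n-1); P=[]
    seed=max(((cv2.contourArea(k),k) for k in cv2.findContours((gr>int(sys.argv[0]=='x') +170).astype(np.uint8),cv2.RETR_LIST,cv2.CHAIN_APPROX_NONE)[0] if .6<cv2.contourArea(k)/max(1,np.prod(cv2.minAreaRect(k)[1])) and 2<max(cv2.minAreaRect(k)[1])/max(1,min(cv2.minAreaRect(k)[1]))<8 ),key=lambda t:t[0])
    r=cv2.minAreaRect(seed[1]); b=cv2.boxPoints(r); e=max([b[1]-b[0],b[2]-b[1]],key=np.linalg.norm)
    vx,vy,_,_=cv2.fitLine(seed[1],cv2.DIST_L2,0,.01,.01).ravel()
    print(nm,"size mm",np.round(np.array(r[1])*s*1e3,1),"dir rect",round(np.degrees(np.arctan2(-e[1],e[0]))%180,2),"fit",round(np.degrees(np.arctan2(-vy,vx))%180,2),"ctr",np.round([(r[0][0]-449.5)*s*1e3,(449.5-r[0][1])*s*1e3],2))
    cv2.imwrite(f"pics/adj_{nm}.png",cv2.resize(im[:,:,::-1],(500,500)))
E
python3 adj.py w1 w8 w9 w12 w13; python3 slot.py w13
```

```text
w1 size mm [ 9.7 26.9] dir rect 20.4 fit 19.61 ctr [ 11.08 -12.91]
w8 size mm [ 7.2 22.3] dir rect 66.93 fit 68.38 ctr [  5.07 -13.61]
w9 size mm [39.5 13.9] dir rect 90.0 fit 93.3 ctr [-15.57  -2.75]
w12 size mm [26.4  9.2] dir rect 120.89 fit 121.22 ctr [-15.81 -13.44]
w13 size mm [39.4 13.6] dir rect 90.0 fit 93.42 ctr [-15.72  -2.78]
w13 slot c -26.6 37.3 size 10.9 28.0 dir 110.4
   dial [-0.61  0.29 59.21] n 117 bearing 125.01 r 45.2
```

```bash
python3 - <<'E'
s=open('adj.py').read()
s=s.replace("if .6<","if 2.5<max(cv2.minAreaRect(k)[1])*s*1e2*10/4 and max(cv2.minAreaRect(k)[1])*s<.018 and min(cv2.minAreaRect(k)[1])*s<.006 and np.hypot(*(np.array(cv2.minAreaRect(k)[0])-449.5))*s<.013 and .8<")
open('adj.py','w').write(s)
E
python3 adj.py w1 w8 w9 w12 w13
```

```text
w1 size mm [ 4.2 16.2] dir rect 16.15 fit 15.73 ctr [5.1 2.3]Traceback (most recent call last):
  File "adj.py", line 8, in <module>
    seed=max(((cv2.contourArea(k),k) for k in cv2.findContours((gr>int(sys.argv[0]=='x') +170).astype(np.uint8),cv2.RETR_LIST,cv2.CHAIN_APPROX_NONE)[0] if 2.5<max(cv2.minAreaRect(k)[1])*s*1e2*10/4 and max(cv2.minAreaRect(k)[1])*s<.018 and min(cv2.minAreaRect(k)[1])*s<.006 and np.hypot(*(np.array(cv2.minAreaRect(k)[0])-449.5))*s<.013 and .8<cv2.contourArea(k)/max(1,np.prod(cv2.minAreaRect(k)[1])) and 2<max(cv2.minAreaRect(k)[1])/max(1,min(cv2.minAreaRect(k)[1]))<8 ),key=lambda t:t[0])
ValueError: max() iterable argument is empty
```

View pics/adj_w13.png

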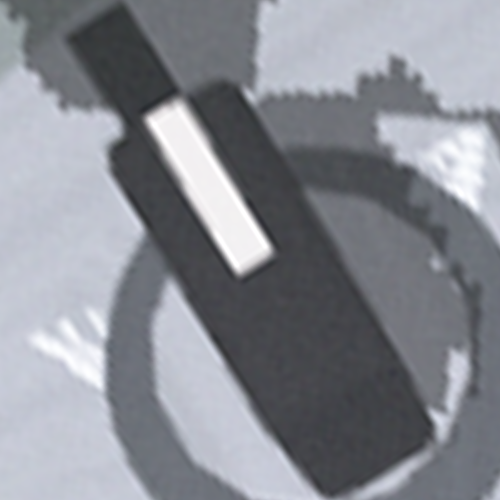

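View pics/adj_w9.png

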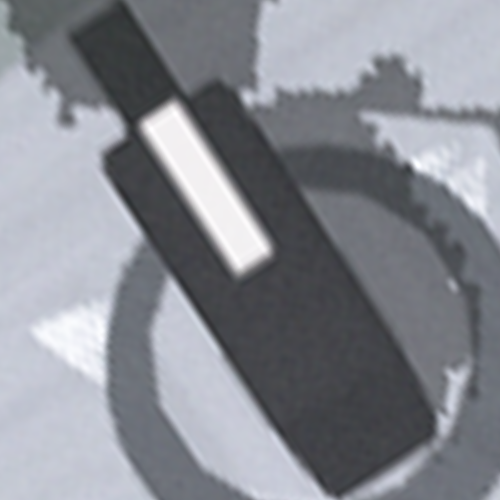

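```bash
cat > adj2.py <<'E'
from h import *
# white-line long-edge fit in rectified (z=.121) view, polygon seeds from inside the line
seed={"w5":None,"w6":None}
for nm,ang0 in (("w1",14),("w8",69),("w9",123),("w12",121),("w13",121)):
    c=np.load(f"pics/{nm}.npz"); C=np.array([.519,.0655]);n=900;h=.0225;g=np.linspace(-h,h,n);s=2*h/(n-1); X,Y=np.meshgrid(C[0]+g,C[1]-g)
    p=px(c,np.c_[X.ravel(),Y.ravel(),np.full(X.size,.121)]).astype(np.float32)
    gr=cv2.cvtColor(cv2.remap(c["frame"].copy(),p[:,0].reshape(n,n),p[:,1].reshape(n,n),cv2.INTER_CUBIC),cv2.COLOR_RGB2GRAY).astype(np.float32)
    gr=cv2.GaussianBlur(gr,(0,0),4)
    a=np.radians(ang0); 
    def smp(x,y): return cv2.remap(gr,((x/s)+449.5).astype(np.float32),(449.5-y/s).astype(np.float32),cv2.INTER_LINEAR)
    out=[]
    for r in np.arange(.003,.0135,.0004):
        u=np.arange(-.0065,.0065,.00005)
        v=smp((r*np.cos(a)-u*np.sin(a)).reshape(1,-1),(r*np.sin(a)+u*np.cos(a)).reshape(1,-1)).ravel()
        d=np.diff(v); i=np.argmax(v); 
        if v[i]<130: continue
        L=u[max(0,i-60):i][np.argmax(d[max(0,i-60):i])]; R=u[i:i+60][np.argmin(d[i:i+60])]
        if .001<R-L<.004: out.append([r,(L+R)/2])
    out=np.array(out); k,b=np.polyfit(out[:,0],out[:,1],1); res=out[:,1]-np.polyval([k,b],out[:,0])
    print(nm,"n",len(out),"dir",round(ang0+np.degrees(np.arctan(k)),2),"rms um",round(res.std()*1e6))
E
python3 adj2.py
```

```text
w1 n 16 dir 15.69 rms um 111
w8 n 27 dir 69.18 rms um 22
w9 n 27 dir 123.75 rms um 75Traceback (most recent call last):
  File "adj2.py", line 19, in <module>
    out=np.array(out); k,b=np.polyfit(out[:,0],out[:,1],1); res=out[:,1]-np.polyval([k,b],out[:,0])
                                      ~~~^^^^^
IndexError: too many indices for array: array is 1-dimensional, but 2 were indexed
```

```bash
sed -i 's/i=np.argmax(v); /i=70+np.argmax(v[70:190])/; s/("w12",121)/("w12",122)/; s/if .001<R-L<.004/if .0012<R-L<.0045/' adj2.py
sed -i 's/    out=np.array(out); k/    out=np.array(out)\n    if len(out)<5: print(nm,"fail",len(out)); continue\n    k/' adj2.py; python3 adj2.py; python3 - <<'E'
from h import *
c=np.load("pics/w12.npz");C=np.array([.519,.0655])
crop(c,(270,200,370,290),6,[],"w12z"); c=np.load("pics/w13.npz"); crop(c,(290,200,370,290),6,[],"w13z")
E
```

```text
w1 n 27 dir 15.55 rms um 105
w8 n 27 dir 69.18 rms um 22
w9 n 27 dir 123.75 rms um 75
w12 n 26 dir 120.83 rms um 150
w13 n 27 dir 122.14 rms um 32
```

View pics/w12z.png

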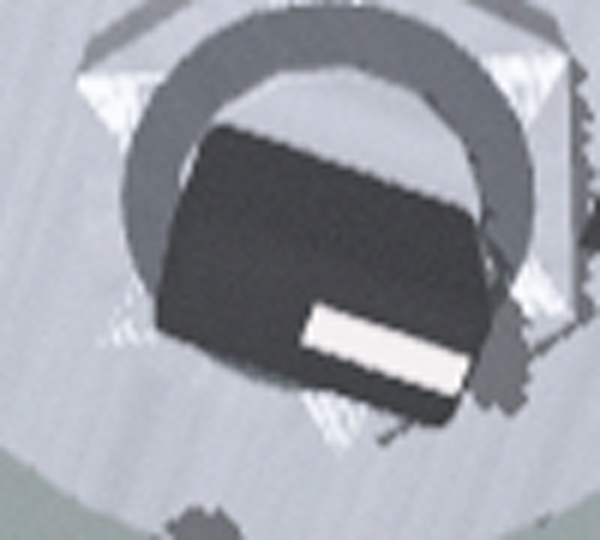

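View pics/w13z.png

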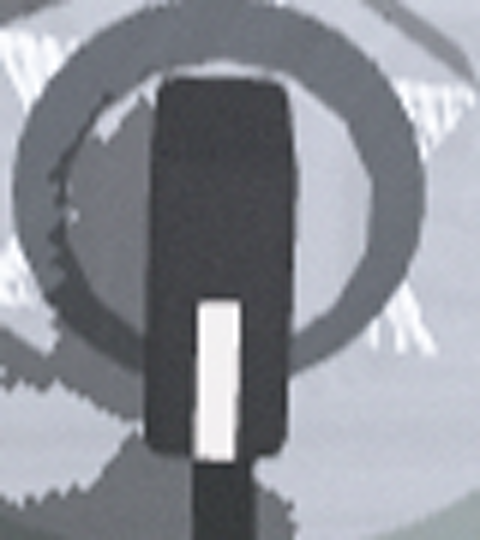

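Tightening dragged the adjuster by about 1.6°: it now reads about 122°, and the slot is at 123°. That's well inside the slot's ±5° half-width, so redoing it would add an extra hold for little gain. The bystanders are unmoved: nut (250,185), adapter (330,232) and cap (258,260). Handing in.

```bash
python3 -c "
from station import finish_job
print(finish_job())"
```

```text
the job is handed in; nothing more can be done
None
```

The job is done and handed in at about 29 s of the 70 s. The adjuster points along the slot to within about 1–1.5°, because the final tightening pulled it back slightly.

- **Slackening:** I turned the grey tuner's lock ring anticlockwise by about 58°, more than the eighth of a turn asked for.
- **Adjuster:** I turned the bar from about 15° to 69°, let go, took it afresh and finished at about 123°. The slot bearing is 123°.
- **Retightening:** I turned the ring clockwise to its stop. The pads slipped slightly at about 3 N m, so I gripped it again and pressed once more. The moment rose steadily to 2.3 N m with no sign of yielding, well above its 0.5 N m friction.

**Last checks:**
- **Adjuster drag:** Tightening dragged the adjuster about 1.6° clockwise. It reads 122.1° in the final view; an earlier, noisier view gave 120.8°. I left it, as it is well inside the slot's ±5° half-width and correcting it would have needed a third hold.
- **Other things:** In the top picture the nut, adapter, dust cap, screwdriver and gauge_a were where they started. The arm hid gauge_b and part of the module there, so those two were not checked.
- **Robot:** The gripper was open and well above the tuner, touching nothing. Wrist forces stayed under about 20 N in every reading I took.

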